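# Close a row of flip-lid sample vials with one stroke

### The job

The five vials in the orange rack stand with their blue flip lids open: close them by running your fingertips lightly along the row in one low stroke, from the black-banded end to the other end, folding the lids down one after another until all five lie shut. Stay low over the row until the last lid is down, press gently, and do not lift or shove the rack. Leave the green rack with its white lids open and everything else on the bench where it stands.

Things in the scene. Friction and masses are not known exactly. Their poses are not given: they have to be found in the camera images.
- orange_rack: Bright orange rack, a loose block of about 1.2 kg, 50 wide (its x), 210 long (its y), 44 high, flat on the bench; origin: centre of its underside. Its -y end has a black band. Five white vials (25 across, rims 66 above the bench, fixed in the rack) stand in a row at y = -76, -38, 0, 38, 76, x = 0, each with a blue flip lid hinged on its black-band side, 14 from its centre. (mm)
- row_start (a point): Point on the row's centre line over the first lid's hinge (black-band end), 72 above the bench, the height of the tops of shut lids. Open lids stand on their hinges (66 above the bench), backs towards the black band, tips up to 97 above the bench; pushed on the back they fold down towards the other end. Lids are discs 27 across, 5 thick, with a tab ending 31 beyond the hinge. (mm)
- row_end (a point): Point over the tab of the last lid when shut (other end of the row), on the row's centre line, at the same height, 72 above the bench. row_start to row_end is 183 mm.
- green_rack: Green rack, the same loose block (50 x 210 x 44) without black band, with three clear vials at y = -76, 0 and 38 whose white flip lids stand open (same size and hinge side as the blue ones, tips up to 97 above the bench). It stays as it is. Origin: centre of its underside; length along its y. (mm)
- amber_vial: Small closed amber vial with black cap, 26 across, 55 high, loose, standing between the racks; origin under its centre. (mm)
- marker: Red and white marker pen lying on the bench, 14 wide, 130 long along its y, 13 high, loose; origin on its underside, 42 mm from the red end.
- timer: White bench timer, 65 x 65 x 18, loose; origin under its centre. (mm)
- reagent_bottle: White plastic reagent bottle with blue cap, 60 across, 120 high, loose; origin under its centre. (mm)
- beaker: Empty glass beaker, 64 across, 80 high, loose; origin under its centre. (mm)
- tip_box: Blue box of pipette tips, 120 x 85 x 51 high, loose; origin under its centre. (mm)
- blue_lid1 (a joint): Angle of blue lid 1 (1 = nearest the black band), rad: 0 lies flat shut, 1.57 stands upright, 1.75 is its stop. Light friction (about 0.3 N at its tip) keeps it where it is left.
- blue_lid2 (a joint): Angle of blue lid 2 (1 = nearest the black band), rad: 0 lies flat shut, 1.57 stands upright, 1.75 is its stop. Light friction (about 0.3 N at its tip) keeps it where it is left.
- blue_lid3 (a joint): Angle of blue lid 3 (1 = nearest the black band), rad: 0 lies flat shut, 1.57 stands upright, 1.75 is its stop. Light friction (about 0.3 N at its tip) keeps it where it is left.
- blue_lid4 (a joint): Angle of blue lid 4 (1 = nearest the black band), rad: 0 lies flat shut, 1.57 stands upright, 1.75 is its stop. Light friction (about 0.3 N at its tip) keeps it where it is left.
- blue_lid5 (a joint): Angle of blue lid 5 (1 = nearest the black band), rad: 0 lies flat shut, 1.57 stands upright, 1.75 is its stop. Light friction (about 0.3 N at its tip) keeps it where it is left.
- white_lid1 (a joint): Angle of white lid 1 on the green rack (counted from its -y end), rad: 0 shut, 1.57 upright; must stay open.
- white_lid2 (a joint): Angle of white lid 2 on the green rack (counted from its -y end), rad: 0 shut, 1.57 upright; must stay open.
- white_lid3 (a joint): Angle of white lid 3 on the green rack (counted from its -y end), rad: 0 shut, 1.57 upright; must stay open.

How it is judged:
By the outcome, as a careful person would: the job done as asked, in the order asked, and still so for the second after the job is handed in, with the robot touching nothing.
It also fails if it takes over 38 s, if anything falls off the work surface, if the arm or the gripper's body presses on something with over 40 N, if the wrist force passes 120 N, or if a joint passes its speed limit or range.

### The arm

A 7-joint arm with a two-finger parallel gripper is mounted at the origin on the work surface. World frame = base frame: x ahead of the robot, y to its left, z up, the work surface at z = 0. Lengths are in m, angles in rad, forces in N, time in s.
With the tool pointing down it reaches from about 0.4 to 0.85 m from the base axis. Payload 4.5 kg.
Tool frame: the origin (TCP) lies on the centre line of the jaws, within the pads' length; the fingertips stand 14 mm ahead of it and the grasp point (between the pads) lies 5 mm behind it (nose_length is the distance from the TCP to the fingertips, in m); x points along the fingers, y is the direction in which the jaws open and shut, and the axes are right-handed (so a half turn about x gives the same grasp; the last joint's range is limited). The gripper opens to 88 mm and grips with 3 to 60 N. Pads are 18 mm wide; open, the fingers measure 123 mm over their backs; the gripper's body (75 mm by 187 mm) begins 45 mm behind the grasp point.
Start: joints at [0.034, 0.689, -0.195, 1.565, 0.157, 0.902, -0.215], TCP at [0.625, 0, 0.253] pointing down, gripper open.
Joint ranges: [-3.01, 3.01], [-0.46, 2.08], [-1.47, 1.51], [0.13, 2.56], [-1, 4.14], [0.04, 2.09], [-2.66, 2.66]. Speed limits (rad/s): [2.57, 2.57, 3.14, 3.14, 3.14, 3.14, 3.14].

### API

Orientations are given as a unit quaternion [x, y, z, w].
In Python, from plant import get_state, snapshot, camera_params, finish_job, boxes_of, silhouettes, spot_point, nose_length gives the robot as it stands.
- The arm moves only by the tool apply_moves, never from a script. Its arguments are lists of equal length, an entry for each row: "delta_pos": the shift along the tool's x, y, z in cm, a list of three; "yaw": the turn about the tool's x in rad; "gripper": the opening in per cent of the stroke, from 0 (shut) to 100 (fully open). A call has 1 to 10 rows; each row is the pose to reach, as a shift and turn from the pose measured when the call began, along the tool's axes at that moment; what a row does not reach only later rows make up. A row lasts 1/12 s, in which the tool goes at most 41.7 mm and 7.16 degrees, less where a joint would pass 70% of its speed; a pose out of reach is approached as far as the arm can. A call with a gripper value outside its range is refused whole. The fingers move at their own pace and stop on an object; "force" is the grip in N (left out, the last holds). Time passes only in rows, so rows that repeat a pose let the fingers close. It gives the time, the measured TCP pose, the force and the opening at its end, in the units of the state.
- get_state(): the state, without advancing time (a new reading comes with each control period).
- snapshot(name): name is "scene" or "side" or "wrist"; returns the picture (384x512x3 uint8, red, green, blue); there is no depth.
- camera_params(name): a dict with "fovy" (degrees; the focal length in pixels is half the picture's height over the tangent of half this angle, whatever the lens; pixels are square), "cx", "cy" (the principal point, pixels), "dist" ([k1, k2, p1, p2, k3] as OpenCV has them; the pictures are not rectified), "position" and "orientation" of the camera in the world. Camera axes: x right, y down, z forward; pixel columns grow to the right and rows downward; lengths in m; the calibration is good to about 2 mm. A picture is of the moment at which its call begins: read the wrist's pose just before it. camera_params takes no time and is no camera call; for the wrist camera it gives the pose at the moment of the call.
- finish_job(): hands the job in, once; it reports no verdict.
Trained networks look in the newest picture that a camera, given by its name, has taken for a name from the list of things; names that differ only in an ending like _2 or _b are one class to them, and where a whole thing is asked for, a point or a joint stands for the part that bears it (a point fixed in the world has none). Each returns a list of dicts, best first, with "score" (0 to 1); they miss things now and then, are a little off and sometimes report something else, mostly with a low value. They report only what shows in the picture. A call takes as long as a camera call.
- boxes_of(thing, camera): "bbox" ([left, top, width, height] in pixels, round what is visible of it).
- silhouettes(thing, camera): "mask" (384x512 bool, what is visible of it) and "bbox" ([left, top, width, height] in pixels, round what is visible of it).
- spot_point(thing, camera): "pixel" ([column, row] in pixels: a listed point, or the origin of a listed thing).
The state is a dict: "clock": time; "q": joint angles; "qd": joint speeds; "joint_torque": joint torques, N m; "tool_pos": TCP position; "eef_rot": TCP orientation; "contact_force": force on the tool from outside, world axes, zero at the start; "moment": the same for the moment, N m; "opening": opening from 0.0 (shut) to 1.0 (fully open).
Only numpy, scipy, OpenCV 4.12 (cv2) and the standard library are available. Lean on these libraries where they do the work, as an engineer would, in place of code of your own. Each camera call takes 0.05 s, during which the arm holds its last target.

## Working session

There is one attempt and no reset: what is moved stays moved. The work goes in short steps, Python scripts to look and compute and a tool call to move; the robot and the scene stay as the last step left them, time stands still between calls to the robot, and variables do not carry over. Pictures are saved under pics/ and viewed, and the job is handed in when it is done.

Besides the shell and the picture viewer there is one more tool, called after "Emit:" by a JSON object that holds its "op" and its "data", one argument or row to a line. apply_moves: Moves the arm, as the interface text tells. Its arguments: {"type":"object","properties":{"delta_pos":{"type":"array"},"yaw":{"type":"array"},"gripper":{"type":"array"},"force":{"type":"number"}},"required":["delta_pos","yaw","gripper"]}

```bash
mkdir -p pics; ls; cat > h.py <<'E'
import numpy as np,cv2
from plant import *
from scipy.spatial.transform import Rotation as R
def K(c):
    f=192/np.tan(np.radians(c["fovy"])/2); return np.array([[f,0,c["cx"]],[0,f,c["cy"]],[0,0,1.]])
def ray(c,px):
    u=cv2.undistortPoints(np.array([[px]],float),K(c),np.array(c["dist"],float))[0,0]
    return np.array(c["position"]),R.from_quat(c["orientation"]).apply([u[0],u[1],1])
def atz(c,px,z):
    p,d=ray(c,px); return p+d*(z-p[2])/d[2]
def proj(c,P):
    r=R.from_quat(c["orientation"]); q=r.inv().apply(np.atleast_2d(P)-np.array(c["position"]))
    return cv2.projectPoints(q,np.zeros(3),np.zeros(3),K(c),np.array(c["dist"],float))[0][:,0]
def save(n,im): cv2.imwrite("pics/%s.png"%n,im[:,:,::-1])
E
python3 - <<'E'
from h import *
s=get_state();print(s)
print(nose_length)
for n in ["scene","side","wrist"]:
    c=camera_params(n);print(n,c)
    save(n+"0",snapshot(n))
    for t,z in [("row_start",.072),("row_end",.072),("orange_rack",0),("green_rack",0),("amber_vial",0)]:
        for d in spot_point(t,n)[:2]: print(t,d["score"],d["pixel"],atz(c,d["pixel"],z).round(4))
E
```

```text
pics
{'clock': 0.0, 'q': array([ 0.03378692,  0.6900039 , -0.19451023,  1.56637842,  0.1572784 ,
        0.90246806, -0.21510592]), 'qd': array([ 0.00188105, -0.00074371, -0.00018339,  0.00024358,  0.00057328,
        0.00063184, -0.00087024]), 'joint_torque': array([ 3.38560185e-04, -5.27571630e+01, -1.26686912e+00, -1.53434461e+01,
       -5.26333472e-02,  6.56995355e-03,  1.65937727e-04]), 'tool_pos': array([ 6.24379346e-01, -3.57162292e-05,  2.51888306e-01]), 'eef_rot': array([-0.49948452, -0.50045676,  0.5004753 , -0.49958255]), 'contact_force': array([-0.27418411, -0.34306058,  0.58760301]), 'moment': array([-0.02720784,  0.0568873 ,  0.00473867]), 'opening': 1.0002813359296705}
0.014
scene {'fovy': 51.515018573246024, 'cx': 248.33488390914366, 'cy': 190.88389110184093, 'dist': array([-0.10639044,  0.        ,  0.        ,  0.        ,  0.        ]), 'position': array([ 1.2237862, -0.008467 ,  0.7405299]), 'orientation': array([ 0.65132691,  0.65412878, -0.27803314, -0.26568095])}
row_start 0.75 [226.4, 177.8] [ 0.5039 -0.0799  0.072 ]
row_end 0.6 [304.5, 171.4] [0.4812 0.115  
[... 632 characters left out ...]
   ]
green_rack 0.82 [292.6, 197.0] [0.6552 0.0031 0.    ]
amber_vial 0.52 [261.8, 205.0] [ 0.5673 -0.0105  0.    ]
wrist {'fovy': 71.52336743137202, 'cx': 253.30834437780294, 'cy': 189.62942174601932, 'dist': array([-0.05504017,  0.        ,  0.        ,  0.        ,  0.        ]), 'position': array([0.62422818, 0.06785941, 0.38535492]), 'orientation': array([9.91167977e-01, 1.05481192e-04, 2.75655215e-04, 1.32612042e-01])}
row_start 0.84 [149.3, 228.0] [ 0.4912 -0.0685  0.072 ]
row_end 0.62 [131.1, 74.8] [0.4884 0.1149 0.072 ]
orange_rack 0.68 [158.3, 151.8] [0.4863 0.0198 0.    ]
green_rack 0.82 [269.0, 153.6] [0.6471 0.0169 0.    ]
amber_vial 0.94 [207.7, 174.6] [ 0.557  -0.0141  0.    ]
```

View pics/scene0.png

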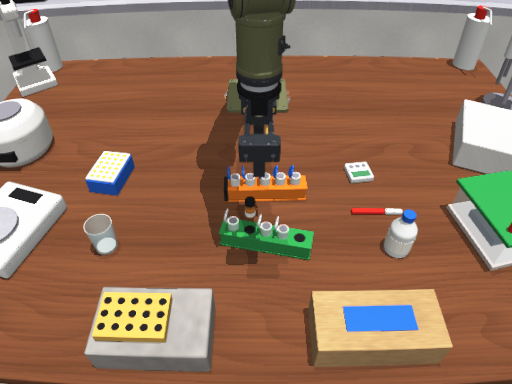

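View pics/side0.png

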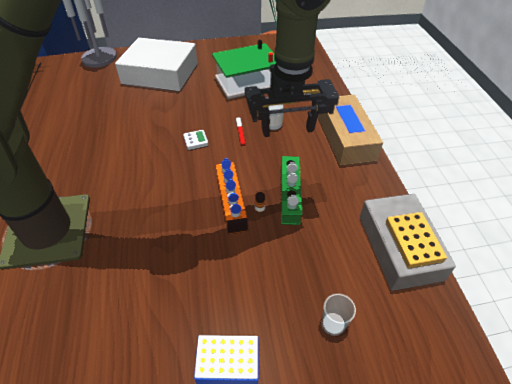

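View pics/wrist0.png

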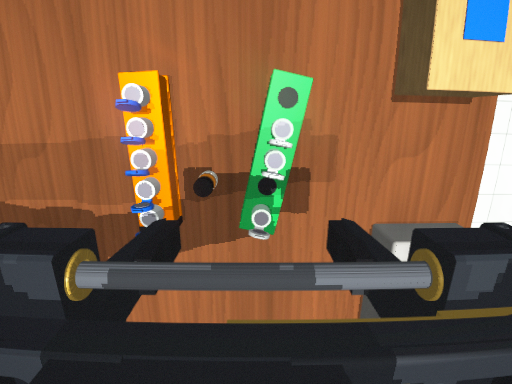

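The scene view shows the orange rack at about (265,188), with its band end at (228,190). The green rack is at (265,238) and the amber vial between them at (250,208). The wrist view shows the orange vial rims at about (132,95) to (152,213). I'll refine the rack pose next.

```bash
python3 - <<'E'
from h import *
c=camera_params("wrist")
for p in [(132,95),(137,128),(141,160),(146,189),(152,213)]: print(atz(c,p,.066).round(4))
a=cv2.imread("pics/wrist0.png")[60:240,100:330]; cv2.imwrite("pics/w0c.png",cv2.resize(a,None,fx=3.3,fy=3.3,interpolation=cv2.INTER_CUBIC))
a=cv2.imread("pics/side0.png")[145:245,200:320]; b=cv2.resize(a,None,fx=5,fy=5,interpolation=cv2.INTER_CUBIC); cv2.imwrite("pics/s0c.png",b)
a=cv2.imread("pics/scene0.png")[160:260,210:325]; b=cv2.resize(a,None,fx=5,fy=5,interpolation=cv2.INTER_CUBIC); cv2.imwrite("pics/c0c.png",b)
E
```

```text
[0.4847 0.0938 0.066 ]
[0.4868 0.0564 0.066 ]
[0.4877 0.0182 0.066 ]
[ 0.4901 -0.0184  0.066 ]
[ 0.4945 -0.0502  0.066 ]
```

View pics/w0c.png

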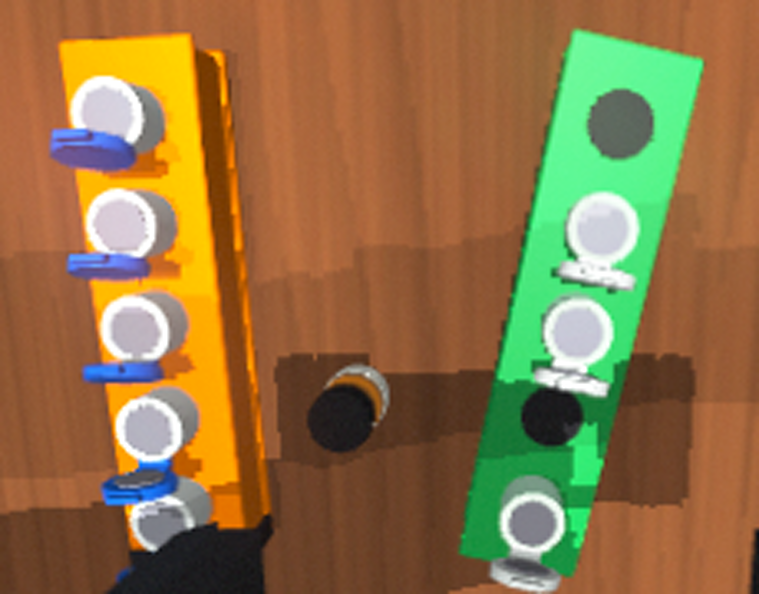

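View pics/s0c.png

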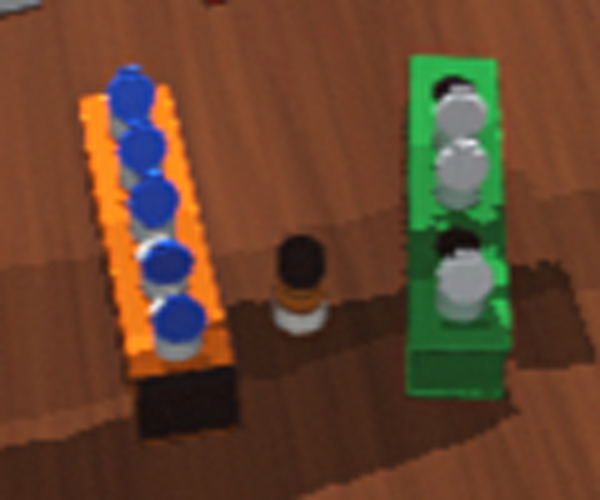

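View pics/c0c.png

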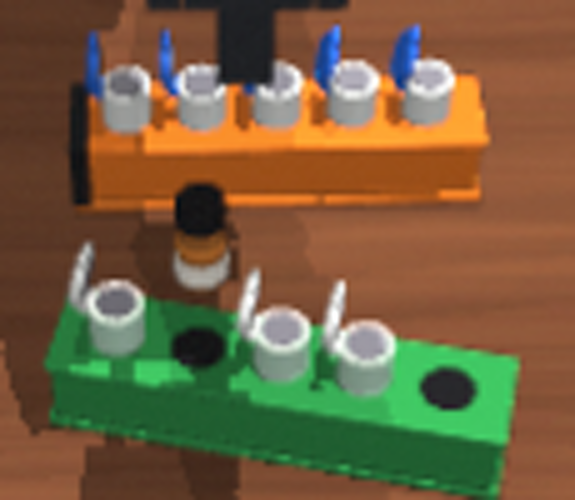

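```bash
cat > fit.py <<'E'
from h import *
from scipy.optimize import least_squares
cw,cs,cc=[camera_params(n) for n in("wrist","side","scene")]
up=lambda l,f,o:(np.array(l,float)+.5)/f-.5+np.array(o)
W=up([(107,112),(121,226),(137,329),(150,428)],3.3,(100,60))
C=up([(126,82),(201,80),(353,77),(428,75)],5,(210,160))
S=up([(130,375),(236,365),(80,97),(168,85)],5,(200,145))
W3=np.array([[0,y,.066] for y in(.076,.038,0,-.038)])
C3=np.array([[0,y,.066] for y in(-.076,-.038,.038,.076)])
S3=np.array([[-.025,-.105,.044],[.025,-.105,.044],[-.025,.105,.044],[.025,.105,.044]])
T=lambda p,X:R.from_euler('z',p[2]).apply(X)+[p[0],p[1],0]
def res(p,sel):
    o=[]
    for c,A,X,k in((cw,W,W3,'w'),(cs,S,S3,'s'),(cc,C,C3,'c')):
        if k in sel:o.append(proj(c,T(p,X))-A)
    return np.concatenate(o).ravel()
for sel in("w","s","c","wsc"):
    r=least_squares(res,[.489,.018,.05],args=(sel,));print(sel,r.x.round(4),r.fun.round(1))
p=r.x
for n,v in(("hinge1",[0,-.09,.072]),("tabend",[0,.093,.072])):print(n,T(p,[v]))
r=R.from_quat(get_state()["eef_rot"]).as_matrix();print(r.round(3))
E
python3 fit.py
```

```text
w [0.4876 0.019  0.0368] [-0.   0.4  0.2 -0.6 -0.3  0.   0.1  0.2]
s [0.4876 0.0232 0.0232] [ 0.7  1.9 -0.4  0.8 -0.2 -1.7 -0.1 -1.7]
c [0.4887 0.0159 0.0283] [-0.1 -0.   0.1  0.  -0.  -0.   0.1  0. ]
wsc [0.4875 0.0188 0.0297] [ 0.4  0.5  0.3 -0.5 -0.3  0.1 -0.1  0.3  1.1  3.3  0.1  2.1 -0.3 -0.6
 -0.2 -0.7  1.1 -0.3  1.2 -0.3  1.1 -0.4  1.2 -0.3]
hinge1 [[ 0.49021947 -0.07112864  0.072     ]]
tabend [[0.48478786 0.11179074 0.072     ]]
[[ 0.  1.  0.]
 [ 0.  0. -1.]
 [-1.  0. -0.]]
```

The fits agree: the rack is at about (0.488, 0.018) with yaw about 0.03. I'll move behind the banded end with the fingers shut.

Emit:
{"op": "apply_moves", "data": {
  "delta_pos": [
    [0,-1.3,1.3],
    [0,-2.8,2.7],
    [0,-4.5,4.3],
    [1,-6.2,5.9],
    [2,-8.0,7.6],
    [3.5,-9.7,9.2],
    [5,-11.2,10.7],
    [6.5,-12.5,12.0],
    [8,-13.2,12.8],
    [9.2,-13.2,12.8]
  ],
  "yaw": [-0.03,-0.03,-0.03,-0.03,-0.03,-0.03,-0.03,-0.03,-0.03,-0.03],
  "gripper": [0,0,0,0,0,0,0,0,0,0],
  "force": 10
}}

```text
clock: 1.73
tool_pos: [0.4905, -0.1307, 0.1599]
eef_rot: [0.492, 0.507, -0.495, 0.506]
contact_force: [0.4, 0.4, 0.6]
opening: 0.267
```

```bash
python3 - <<'E'
from h import *
for n in ["wrist","side","scene"]:
    save(n+"1",snapshot(n))
s=get_state();print(s["clock"],s["tool_pos"],s["opening"],s["contact_force"],R.from_quat(s["eef_rot"]).as_matrix().round(3))
a=cv2.imread("pics/side1.png")[100:300,150:350]; cv2.imwrite("pics/s1c.png",cv2.resize(a,None,fx=3,fy=3,interpolation=cv2.INTER_CUBIC))
E
```

```text
1.8833 [ 0.49292586 -0.1278175   0.1604216 ] 0.13110583662518902 [-0.01881674 -0.15058003  0.49296736] [[-0.001  1.     0.03 ]
 [ 0.     0.03  -1.   ]
 [-1.    -0.001 -0.   ]]
```

View pics/wrist1.png

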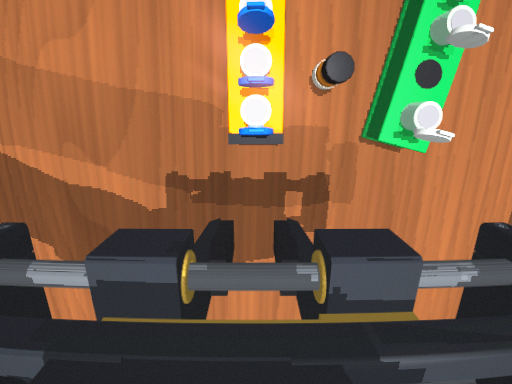

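View pics/s1c.png

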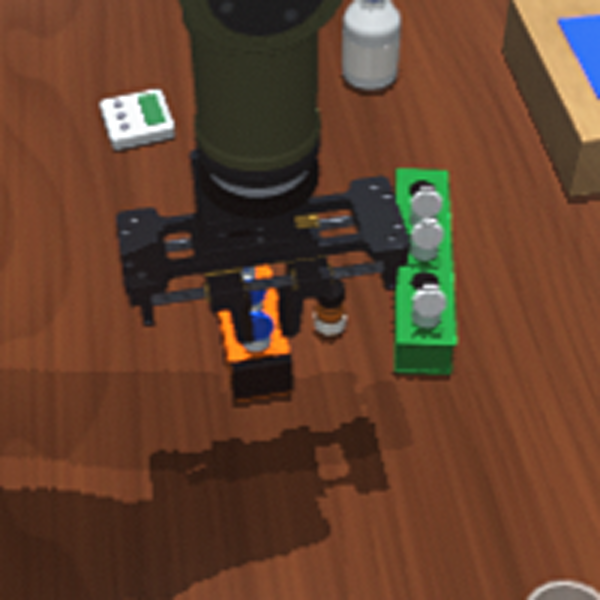

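Wrist view: the row stands vertical at column 256, with rims at (256,111) and (256,61), so the tool is aligned with it. Going down behind lid 1.

Emit:
{"op": "apply_moves", "data": {
  "delta_pos": [
    [1.5,0,0],
    [3,0,0],
    [4.5,0,0],
    [6,0,0],
    [7,0,0],
    [7.3,0,0],
    [7.3,0,0],
    [7.3,0,0]
  ],
  "yaw": [0,0,0,0,0,0,0,0],
  "gripper": [0,0,0,0,0,0,0,0]
}}

```text
clock: 2.55
tool_pos: [0.4934, -0.1277, 0.088]
eef_rot: [0.492, 0.508, -0.492, 0.507]
contact_force: [-0.0, -0.6, 0.5]
opening: 0.004
```

```bash
python3 - <<'E'
from h import *
s=get_state();print(s["clock"],s["tool_pos"],s["opening"],s["contact_force"])
im=snapshot("wrist");save("wrist2",im);c=camera_params("wrist")
save("scene2",snapshot("scene"))
P=s["tool_pos"];r=R.from_quat(s["eef_rot"])
print(proj(c,P+r.apply([[.014,0,0],[.014,0,-.1],[.014,0,-.2]])))
E
```

```text
2.55 [ 0.49340128 -0.1277164   0.0879733 ] 0.0038162944879713877 [-0.01362223 -0.55269555  0.54630672]
[[ 254.29633155  234.3010939 ]
 [ 254.48317265   52.14946566]
 [ 254.60532918 -169.81318908]]
```

View pics/wrist2.png

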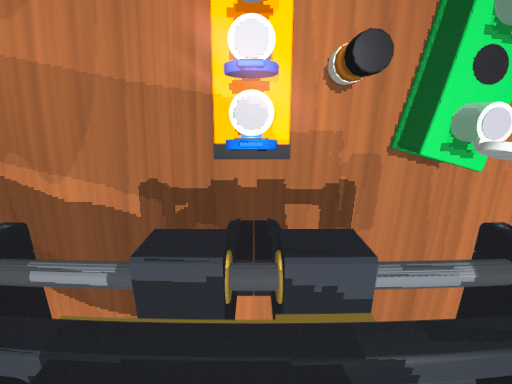

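View pics/scene2.png

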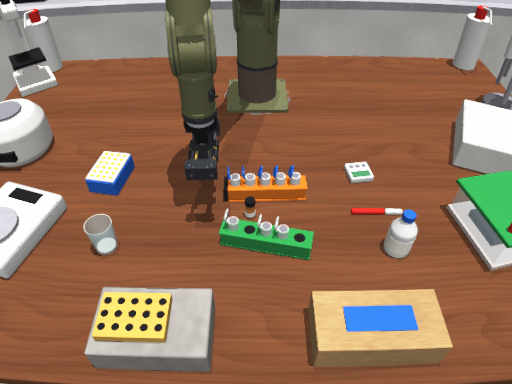

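Emit:
{"op": "apply_moves", "data": {
  "delta_pos": [
    [0.15,-0.15,-0.5],
    [0.15,-0.15,-1.0],
    [0.15,-0.15,-1.5],
    [0.15,-0.15,-2.0],
    [0.15,-0.15,-2.5],
    [0.15,-0.15,-3.0],
    [0.15,-0.15,-3.5],
    [0.15,-0.15,-4.0],
    [0.15,-0.15,-4.5],
    [0.15,-0.15,-5.0]
  ],
  "yaw": [0,0,0,0,0,0,0,0,0,0],
  "gripper": [0,0,0,0,0,0,0,0,0,0]
}}

```text
clock: 3.48
tool_pos: [0.4906, -0.0786, 0.0873]
eef_rot: [0.493, 0.506, -0.493, 0.508]
contact_force: [-0.8, -1.2, 1.8]
opening: 0.004
```

Emit:
{"op": "apply_moves", "data": {
  "delta_pos": [
    [0.06,0,-0.5],
    [0.06,0,-1.0],
    [0.06,0,-1.5],
    [0.06,0,-2.0],
    [0.06,0,-2.5],
    [0.06,0,-3.0],
    [0.06,0,-3.5],
    [0.06,0,-4.0]
  ],
  "yaw": [0,0,0,0,0,0,0,0],
  "gripper": [0,0,0,0,0,0,0,0]
}}

```text
clock: 4.15
tool_pos: [0.4895, -0.039, 0.0872]
eef_rot: [0.493, 0.506, -0.493, 0.508]
contact_force: [-0.5, -1.3, 0.8]
opening: 0.006
```

```bash
python3 - <<'E'
from h import *
s=get_state();print(s["clock"],s["tool_pos"],s["contact_force"])
save("wrist3",snapshot("wrist"))
im=snapshot("scene")[150:250,200:330];save("scene3",cv2.resize(im,None,fx=5,fy=5,interpolation=cv2.INTER_CUBIC))
E
```

```text
4.15 [ 0.48947971 -0.03902962  0.08715508] [-0.47192318 -1.29585998  0.7739484 ]
```

View pics/scene3.png

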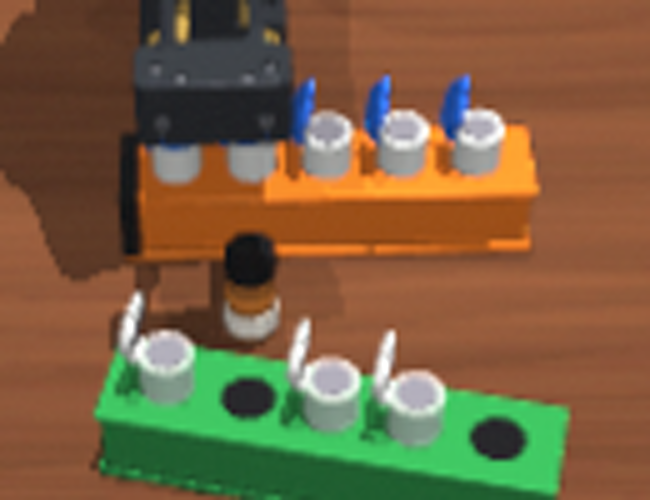

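View pics/wrist3.png

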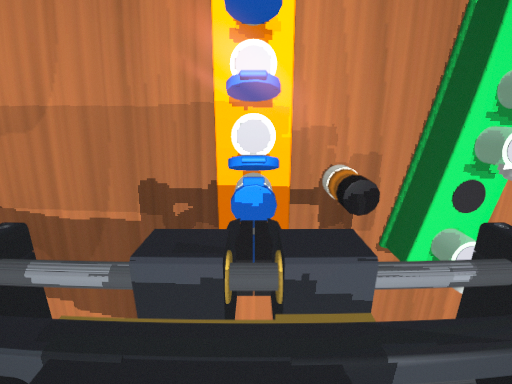

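Lid 1 is folded under the finger and lid 2 is going down (253,200). The force is about 1 N and the rack is still. I'll carry on slightly lower.

Emit:
{"op": "apply_moves", "data": {
  "delta_pos": [
    [0.09,0,-0.5],
    [0.09,0,-1.0],
    [0.09,0,-1.5],
    [0.09,0,-2.0],
    [0.09,0,-2.5],
    [0.09,0,-3.0],
    [0.09,0,-3.5],
    [0.09,0,-4.0],
    [0.09,0,-4.5],
    [0.09,0,-5.0]
  ],
  "yaw": [0,0,0,0,0,0,0,0,0,0],
  "gripper": [0,0,0,0,0,0,0,0,0,0]
}}

```text
clock: 5.08
tool_pos: [0.4884, 0.0104, 0.0864]
eef_rot: [0.493, 0.505, -0.493, 0.508]
contact_force: [0.3, -5.6, 7.7]
opening: 0.003
```

```bash
python3 - <<'E'
from h import *
s=get_state();print(s["clock"],s["tool_pos"],s["contact_force"])
save("wrist4",snapshot("wrist"))
im=snapshot("scene")[150:250,200:330];save("scene4",cv2.resize(im,None,fx=5,fy=5,interpolation=cv2.INTER_CUBIC))
E
```

```text
5.0833 [0.48844465 0.01043253 0.08640557] [ 0.32270541 -5.59521028  7.68244582]
```

View pics/scene4.png

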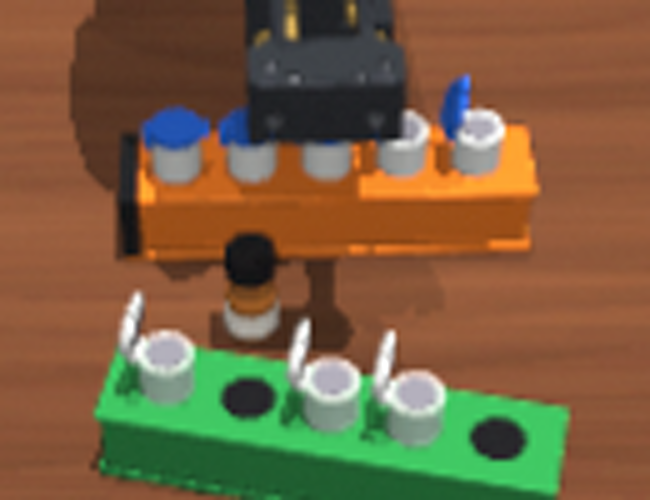

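View pics/wrist4.png

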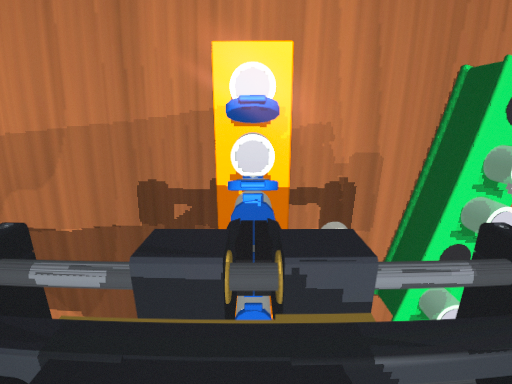

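Lids 1 and 2 are shut, but the press has risen to about 8 N, so I'll ease up 0.5 mm.

Emit:
{"op": "apply_moves", "data": {
  "delta_pos": [
    [-0.05,0,-0.3],
    [-0.05,0,-0.8],
    [-0.05,0,-1.3],
    [-0.05,0,-1.8],
    [-0.05,0,-2.3],
    [-0.05,0,-2.8],
    [-0.05,0,-3.3],
    [-0.05,0,-3.8]
  ],
  "yaw": [0,0,0,0,0,0,0,0],
  "gripper": [0,0,0,0,0,0,0,0]
}}

```text
clock: 5.85
tool_pos: [0.4872, 0.0506, 0.0866]
eef_rot: [0.493, 0.506, -0.492, 0.508]
contact_force: [-0.6, 0.2, 0.2]
opening: 0.009
```

Emit:
{"op": "apply_moves", "data": {
  "delta_pos": [
    [0,0,-0.5],
    [0,0,-1.0],
    [0,0,-1.5],
    [0,0,-2.0],
    [0,0,-2.5],
    [0,0,-3.0],
    [0,0,-3.5],
    [0,0,-4.0]
  ],
  "yaw": [0,0,0,0,0,0,0,0],
  "gripper": [0,0,0,0,0,0,0,0]
}}

```text
clock: 6.52
tool_pos: [0.4859, 0.0912, 0.0865]
eef_rot: [0.493, 0.506, -0.492, 0.508]
contact_force: [0.9, -0.9, 0.8]
opening: 0.007
```

```bash
python3 - <<'E'
from h import *
s=get_state();print(s["clock"],s["tool_pos"],s["contact_force"])
save("wrist5",snapshot("wrist"))
im=snapshot("scene")[150:250,200:330];save("scene5",cv2.resize(im,None,fx=5,fy=5,interpolation=cv2.INTER_CUBIC))
E
```

```text
6.5167 [0.4859224  0.09115886 0.0864765 ] [ 0.94554821 -0.8651069   0.77585566]
```

View pics/scene5.png

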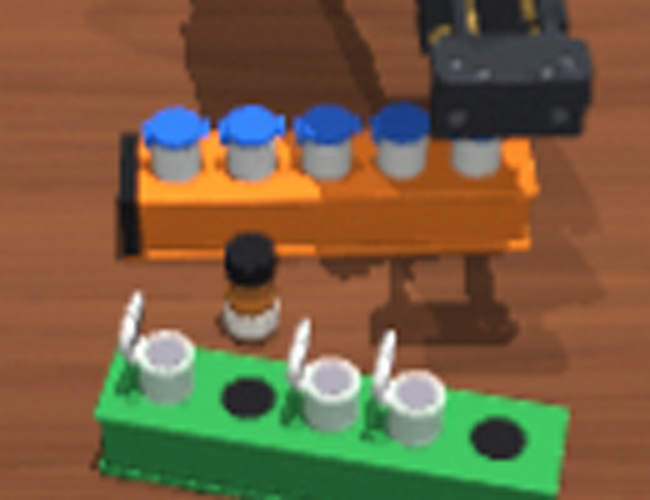

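View pics/wrist5.png

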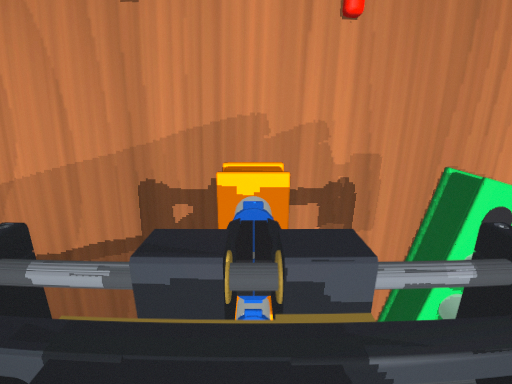

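Four lids are shut and lid 5 is nearly down. I'll stay low past row_end before lifting.

Emit:
{"op": "apply_moves", "data": {
  "delta_pos": [
    [0,0,-0.5],
    [0,0,-1.0],
    [0,0,-1.5],
    [0,0,-2.0],
    [0,0,-2.5],
    [0,0,-3.0],
    [0,0,-3.5],
    [0,0,-4.0],
    [0,0,-4.7],
    [0,0,-5.5]
  ],
  "yaw": [0,0,0,0,0,0,0,0,0,0],
  "gripper": [0,0,0,0,0,0,0,0,0,0]
}}

```text
clock: 7.45
tool_pos: [0.4842, 0.1475, 0.0864]
eef_rot: [0.493, 0.507, -0.492, 0.509]
contact_force: [-0.5, 0.2, -0.2]
opening: 0.003
```

Emit:
{"op": "apply_moves", "data": {
  "delta_pos": [
    [-1,0,-0.2],
    [-3,0,-0.2],
    [-5,0,-0.2],
    [-7,0,-0.2],
    [-9,0,0],
    [-11,0,0],
    [-12,0,0],
    [-12,0,0],
    [-12,0,0]
  ],
  "yaw": [0,0,0,0,0,0,0,0,0],
  "gripper": [0,0,0,0,0,0,0,0,0]
}}

```text
clock: 8.2
tool_pos: [0.4841, 0.1477, 0.2072]
eef_rot: [0.493, 0.507, -0.491, 0.509]
contact_force: [-0.6, -0.6, -0.0]
opening: 0.004
```

```bash
python3 - <<'E'
from h import *
s=get_state();print(s["clock"],s["tool_pos"],s["contact_force"])
im=snapshot("scene")
a=cv2.imread("pics/scene2.png")[:,:,::-1]
up=lambda i:cv2.resize(i[150:260,200:330],None,fx=5,fy=5,interpolation=cv2.INTER_CUBIC)
save("scene6",up(im));save("scene2c",up(a))
im=snapshot("side");save("side6",cv2.resize(im[100:260,170:370],None,fx=3.7,fy=3.7,interpolation=cv2.INTER_CUBIC))
save("side6f",im)
E
```

```text
8.2 [0.48407522 0.14774634 0.20716247] [-0.60135594 -0.5993159  -0.04566851]
```

View pics/scene6.png

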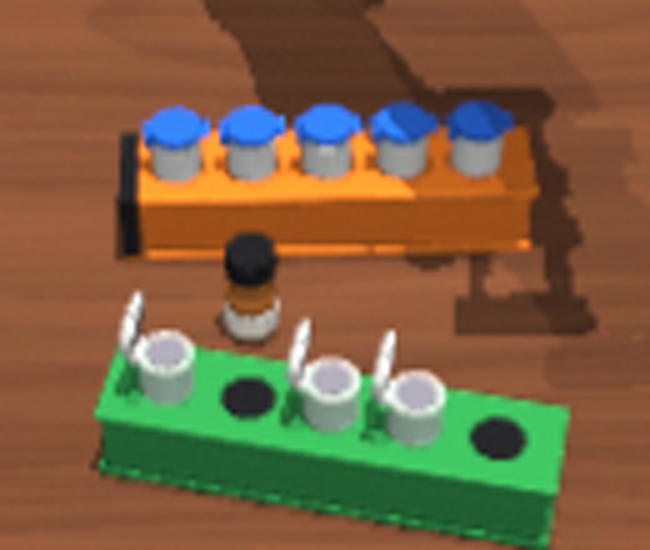

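View pics/scene2c.png

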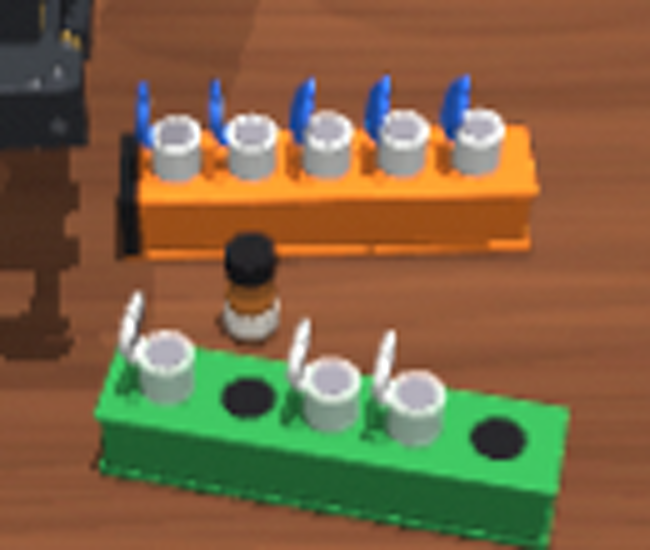

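View pics/side6.png

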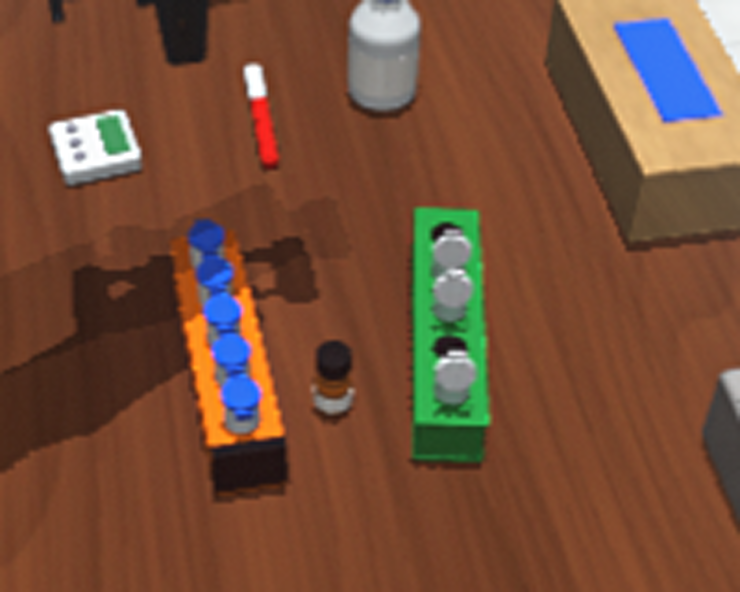

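All five blue lids look flat. In the 5x crop, lid 1's tab is at (208,127), level with its hinge at (148,127), and lid 5 looks the same. The orange rack edges have the same pixels as before. The white lids are open and the tool is clear.

```bash
python3 -c "
from plant import finish_job
print(finish_job())"
```

```text
the job is handed in; nothing more can be done
None
```

I closed all five blue lids in one low stroke with the fingers shut, starting at the black-banded end and staying low until I was past row_end. Then I lifted clear and handed the job in, with the clock at about 8.3 s of the 38 s allowed.

**Last checks:**
- **Lids:** the final scene and side pictures show all five lids flat. I judged this by eye and did not measure the lid angles.
- **Orange rack:** its edges are on the same pixels as before the stroke.
- **Other things:** the amber vial and the green rack with its three open white lids look unchanged. The marker, timer and bottle look in place in the side view. I did not compare the beaker and tip box in the final pictures.
- **Tool:** it is about 0.2 m up and touching nothing.

**What disagreed:**
- **Force:** near lids 2 and 3 it rose briefly to about 8 N down and 6 N along the row, more than I wanted. I raised the fingers 0.5 mm, and after that the readings were about 1 N.
- **Rack position:** the side view's fit was about 4–7 mm off from the other two along the row. I settled it with the wrist picture before the stroke.

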